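# Clamp a dispensing cartridge with the hand crank

### The arm

A 6-joint arm with a two-finger parallel gripper is mounted at the origin on the work surface. World frame = base frame: x ahead of the robot, y to its left, z up, the work surface at z = 0. Lengths are in m, angles in rad, forces in N, time in s.
With the tool pointing down it reaches from about 0.3 to 0.875 m from the base axis. Payload 6.4 kg.
Tool frame: the origin (TCP) lies midway between the tips of the shut fingers; the grasp point (between the pads) lies 19 mm behind it; x points along the fingers, y is the direction in which the jaws open and shut, and the axes are right-handed (so a half turn about x gives the same grasp; the last joint's range is limited). The gripper opens to 85 mm and grips with 20 to 120 N. Pads are 22 mm wide; open, the fingers measure 114 mm over their backs; the gripper's body (76 mm by 85 mm) begins 54 mm behind the grasp point. The pads swing forward as they close: fully open they stand 13 mm farther back than shut.
Start: joints at [0.991, 0.181, 1.607, -0, 1.354, -0.206], TCP at [0.21, 0.535, 0.231] pointing down, gripper open.
Joint ranges: [-2.99, 2.99], [-0.89, 2.07], [0.3, 2.58], [-1.14, 4.28], [0, 2.63], [-3.12, 3.12]. Speed limits (rad/s): [2.57, 2.57, 3.01, 3.14, 3.14, 3.14].

### API

Orientations are given as a unit quaternion [w, x, y, z].
In Python, from bench import ctrl gives the robot as it stands.
- The arm moves only by the tool step_arm, never from a script. Its argument "motion" is a list of rows, each a list of 7 numbers: the shift along the tool's x, y, z in mm, then the turn, a rotation vector about the tool's x, y, z in degrees, then the closure in counts, from 0 (fully open) to 255 (shut). In form: [[tx, ty, tz, rx, ry, rz, hand], ...]. A call has 1 to 10 rows; each row is the pose to reach, as a shift and turn from the pose commanded when the call began, along the tool's axes at that moment; what a row does not reach only later rows make up. A row lasts 1/8 s, in which the tool goes at most 62.5 mm and 10.7 degrees, less where a joint would pass 70% of its speed; a pose out of reach is approached as far as the arm can. A call with a gripper value outside its range is refused whole. The fingers move at their own pace and stop on an object; the grip force is fixed at half the most. Time passes only in rows, so rows that repeat a pose let the fingers close. It gives the time, the measured TCP pose, the force and the opening at its end, in the units of the state.
- ctrl.get_obs(): the state, without advancing time (a new reading comes with each control period).
- ctrl.camera(name): name is "scene" or "top"; returns (picture, depth): 400x640x3 uint8, red, green, blue; 400x640 float32, m along the optical axis (not along the pixel's ray), 0 where there is no reading.
- ctrl.camera_info(name): a dict with "fx", "fy", "cx", "cy" (pixels), "dist_coeffs" ([k1, k2, p1, p2, k3] as OpenCV has them; the pictures are not rectified), "T" (4x4, takes a point from camera to world coordinates). Camera axes: x right, y down, z forward; pixel columns grow to the right and rows downward; lengths in m; the calibration is good to about 2 mm. A picture is of the moment at which its call begins. camera_info takes no time and is no camera call.
- ctrl.hand_in(): hands the job in, once; it reports no verdict.
The state is a dict: "time_s": time; "q": joint angles; "dq": joint speeds; "joint_efforts": joint torques, N m; "eef_pos": TCP position; "eef_rot": TCP orientation; "wrist_force": force on the tool from outside, world axes, zero at the start; "torque": the same for the moment, N m; "opening": opening from 0.0 (shut) to 1.0 (fully open).
Only numpy, scipy, OpenCV 4.12 (cv2) and the standard library are available. Lean on these libraries where they do the work, as an engineer would, in place of code of your own. Each camera call takes 0.05 s, during which the arm holds its last target. There are 200 camera calls.

### The job

Stand the red cartridge with the blue cap upright in the yellow-marked bay of the clamp and let it go. Then take the crank's red grip and wind it clockwise, round and round without letting go, until the rubber-faced jaw has pushed the cartridge against the V-shaped backstop and holds it snugly (about 25 N), firm but not crushed, and let go. Leave the other things where they stand.

Things in the scene. Friction and masses are not known exactly. Their poses are not given: they have to be found in the camera images.
- cartridge: The cartridge to clamp: upright cylinder with a red barrel, white label band and ribbed blue cap, diameter 48 mm all the way up, 110 mm tall, about 0.22 kg, loose on the table. Origin: centre of its underside, z up. Grip it by the cap or upper barrel.
- fixture: Fixed clamp. Aluminium base 325 x 116 mm, top 12 mm above the table; origin on the table, z up, +x = the way the jaw closes. Along x (mm): blue gearbox -155 to -85 (84 wide, top at 128), crank axis -120, jaw, bay +30, V backstop (top at 76). The backstop is set anew each time, unmeasured: a cartridge seated in it has its axis at x = 62 to 82, y = 0. Guide rods at y = +-50, tops at 29; no side walls.
- bay (a point): Centre of the yellow-outlined bay (about 60 mm square) on the base plate, 12 mm above the table, where the cartridge is to stand, its axis within 12 mm of this point. It is then 30 to 55 mm short of the backstop; the jaw pushes it there, which adds only about 0.3 N at the grip.
- carriage: Aluminium jaw carriage, 112 mm wide, top 72 mm above the table, sliding along the fixture's +x by 7 mm per rad of crank. Origin: the fixture's origin when the crank reads 0; moves with the carriage. Its black rubber pad (56 mm wide, 18 to 76 mm above the table) has its face at x = -40 mm of this frame and gives 1 mm per 20 N.
- crank (a joint): Crank angle, rad, growing clockwise seen from above, which closes the jaw. Starts at 0 to 3, can run to 17; the jaw meets the seated cartridge at a reading between 11 and 14.2. It turns on a vertical axis with constant friction 0.35 N m (6 to 9 N of push at the grip) and stays where it is left.
- hub (a point): On the crank's vertical axis, 134 mm above the table; the steel arm turns 4 to 12 mm above this point. Feel: once the cartridge is squeezed, the push at the grip rises by 0.175 N per N of squeeze (25 N: 4.4 N more than when running free); 0.1 rad of crank adds about 14 N of squeeze. Below 8 N is loose, above 45 N too tight, above 60 N crushed.
- grip_mid (a point): Middle of the crank's red upright grip: cylinder of diameter 22, 50 mm tall (148 to 198 mm above the table, this point at 173), 40 mm from the crank axis, spinning freely about its own upright axis, so the hand can keep its heading all the way round. At crank = 0 it lies from the hub along the fixture's +x; this point's own axes turn with the crank.
- spare: Bystander: amber cartridge with a white cap, diameter 48, 110 mm tall, loose. Origin: centre of underside.
- pump: Bystander: blue and black dispensing pump standing upright, diameter 40, 100 mm tall, loose. Origin: centre of underside.
- fitting: Bystander: brass fitting standing upright, diameter 36, 56 mm tall, loose. Origin: centre of underside.

How it is judged:
By the outcome, as a careful person would: the job done as asked, in the order asked, and still so for the second after the job is handed in, with the robot touching nothing.
It also fails if it takes over 72 s, if anything falls off the work surface, if the arm or the gripper's body presses on something with over 40 N, if the wrist force passes 120 N, or if a joint passes its speed limit or range.

## Working session

There is one attempt and no reset: what is moved stays moved. The work goes in short steps, Python scripts to look and compute and a tool call to move; the robot and the scene stay as the last step left them, time stands still between calls to the robot, and variables do not carry over. Pictures are saved under pics/ and viewed, about 8 in all and at most 12, crops included, and the job is handed in when it is done.

Besides the shell and the picture viewer there is one more tool, called by a JSON object that holds its "name" and its "arguments", one argument or row to a line. step_arm: Moves the arm, as the interface text tells. Its arguments: {"type":"object","properties":{"motion":{"type":"array","items":{"type":"array","items":{"type":"number"}}}},"required":["motion"]}

```bash
mkdir -p pics; ls; cat > h.py <<'E'
import numpy as np, cv2
from bench import ctrl
def snap(n,f):
    p,d=ctrl.camera(n); cv2.imwrite(f'pics/{f}.png',p[:,:,::-1]); np.save(f'pics/{f}.npy',d); return p,d
def ray(n,u,v):
    c=ctrl.camera_info(n); K=np.array([[c['fx'],0,c['cx']],[0,c['fy'],c['cy']],[0,0,1]])
    x=cv2.undistortPoints(np.array([[[u,v]]],float),K,np.array(c['dist_coeffs']))[0,0]
    T=np.array(c['T']); return T[:3,3],T[:3,:3]@np.array([x[0],x[1],1])
def onz(n,u,v,z):
    o,r=ray(n,u,v); return o+r*(z-o[2])/r[2]
def pt(n,u,v,d):
    o,r=ray(n,u,v); return o+r*d[int(v),int(u)]
E
python3 - <<'E'
from h import *
snap('scene','s1');snap('top','t1')
o=ctrl.get_obs();print(o)
for n in('scene','top'):print(ctrl.camera_info(n))
E
```

```text
pics
{'time_s': 0.1, 'q': array([ 9.90700699e-01,  1.81498430e-01,  1.60789831e+00, -4.16642431e-06,
        1.35378098e+00, -2.06308821e-01]), 'dq': array([ 8.89870829e-04, -3.31786633e-03, -2.14093206e-03, -2.49703377e-03,
        1.32587861e-03,  3.40877916e-05]), 'joint_efforts': array([ 7.49888877e-04, -4.45879912e+01, -3.52238095e+01, -2.58400569e-04,
        4.00689285e-03,  2.94901554e-05]), 'eef_pos': array([0.20967367, 0.5348838 , 0.2304611 ]), 'eef_rot': array([ 0.69457982,  0.13086705,  0.6950066 , -0.13190344]), 'wrist_force': array([ 0.22214622, -0.26092803, -0.48172283]), 'torque': array([-0.02294453, -0.03174807,  0.03462389]), 'opening': 1.0015075589980487}
{'fx': 443.5082903249783, 'fy': 443.5082903249783, 'cx': 325.25798595162456, 'cy': 201.71484849515764, 'dist_coeffs': array([0.00569773, 0.        , 0.        , 0.        , 0.        ]), 'T': array([[-0.82171284,  0.40411169, -0.40184792,  0.91531992],
       [ 0.56985209,  0.59192622, -0.56999294,  0.57941113],
       [ 0.00752351, -0.69736439, -0.71667726,  0.77896263],
       [ 0.        ,  0.        ,  0.        ,  1.        ]])}
{'fx': 479.5343014523586, 'fy': 479.5343014523586, 'cx': 320.0954595664016, 'cy': 198.31668020515357, 'dist_coeffs': array([-0.14790948,  0.        ,  0.        ,  0.        ,  0.        ]), 'T': array([[-0.02199937, -0.99503663,  0.09704705,  0.42882587],
       [-0.99957832,  0.02373174,  0.01673271,  0.06451601],
       [-0.01895276, -0.09663802, -0.99513913,  1.0849927 ],
       [ 0.        ,  0.        ,  0.        ,  1.        ]])}
```

View pics/s1.png

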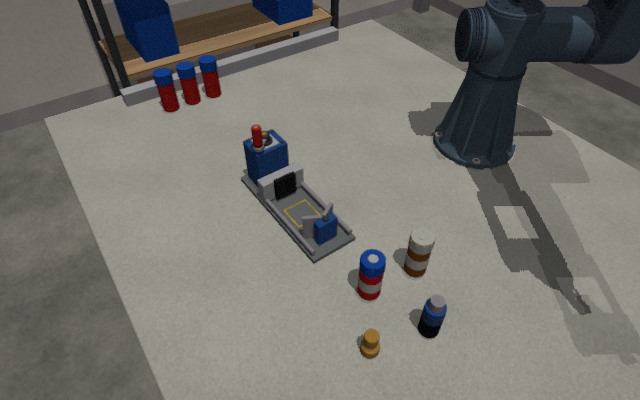

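View pics/t1.png

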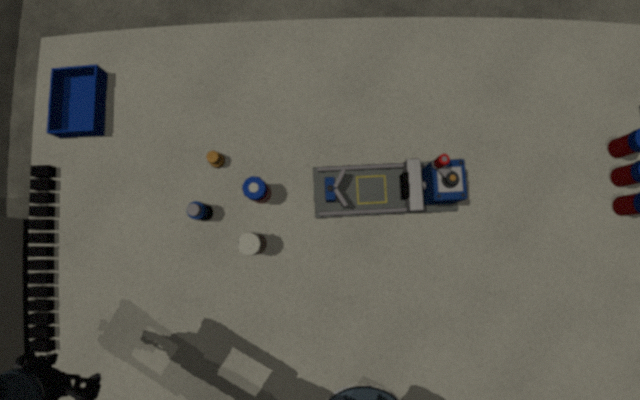

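The top view shows the fixture (about u 313–468, v 160–217), the red/blue cartridge at (256,189), the spare at (250,244), the pump at (200,211) and the fitting at (216,159). The crank grip is at (443,160) and the hub at (452,180). I'll enlarge this for closer reading.

```bash
python3 - <<'E'
from h import *
p=cv2.imread('pics/t1.png')
a=cv2.resize(p[140:230,310:475],None,fx=4.8,fy=4.8,interpolation=cv2.INTER_CUBIC)
cv2.imwrite('pics/t1c.png',a)
d=np.load('pics/t1.npy')
hsv=cv2.cvtColor(p,cv2.COLOR_BGR2HSV)
print(d[189,256],d[160,443],d[180,452],d[190,371])
for z,(u,v) in [(.11,(256,189)),(.11,(250,244)),(.1,(199,210)),(.056,(215,158))]:
  print(onz('top',u,v,z), pt('top',u,v,d))
# cloud of cap tops
def cloud(n,d,box):
  u0,u1,v0,v1=box; c=ctrl.camera_info(n);K=np.array([[c['fx'],0,c['cx']],[0,c['fy'],c['cy']],[0,0,1]])
  uu,vv=np.meshgrid(np.arange(u0,u1),np.arange(v0,v1)); x=cv2.undistortPoints(np.stack([uu,vv],-1).reshape(-1,1,2).astype(float),K,np.array(c['dist_coeffs']))[:,0]
  dd=d[v0:v1,u0:u1].reshape(-1,1); T=np.array(c['T']); return (np.c_[x,np.ones(len(x))]*dd)@T[:3,:3].T+T[:3,3]
def stat(nm,box,lo,hi):
  P=cloud('top',d,box);P=P[(P[:,2]>lo)&(P[:,2]<hi)];print(nm,len(P),P.mean(0).round(4),((P.max(0)+P.min(0))/2).round(4),np.ptp(P,axis=0).round(3))
stat('cart',(235,280,170,210),.1,.125)
stat('spare',(230,275,225,265),.1,.125)
stat('gear',(415,480,150,215),.115,.134)
stat('grip',(425,480,145,215),.18,.21)
stat('carr',(395,430,150,220),.062,.08)
y=(hsv[...,0]>22)&(hsv[...,0]<35)&(hsv[...,1]>110); y[:, :340]=0;y[:,400:]=0
v,u=np.nonzero(y);print(len(u),u.min(),u.max(),v.min(),v.max())
print('bay',onz('top',(u.min()+u.max())/2,(v.min()+v.max())/2,.012))
E
```

```text
0.98495656 0.8956691 0.9346479 1.0814757
[0.54631147 0.21237093 0.11      ] [0.54641027 0.21249526 0.10918015]
[0.43374325 0.2258945  0.11      ] [0.43377021 0.22677931 0.10465429]
[0.50639653 0.33461871 0.1       ] [0.50682774 0.33612022 0.0945244 ]
[0.62385401 0.31122137 0.056     ] [0.62392953 0.3113169  0.05560158]
cart 439 [0.5495 0.2175 0.1078] [0.5501 0.2186 0.1073] [0.048 0.049 0.015]
spare 437 [0.4345 0.2293 0.1077] [0.4348 0.2298 0.107 ] [0.047 0.048 0.013]
gear 1010 [ 0.5481 -0.1827  0.126 ] [ 0.5557 -0.1824  0.1246] [0.087 0.07  0.019]
grip 130 [ 0.5851 -0.1545  0.1942] [ 0.5857 -0.1555  0.1902] [0.021 0.023 0.019]
carr 947 [ 0.5529 -0.1199  0.0703] [ 0.5542 -0.1233  0.0709] [0.113 0.057 0.018]
102 356 386 175 203
bay [ 0.55180696 -0.0325359   0.012     ]
```

View pics/t1c.png

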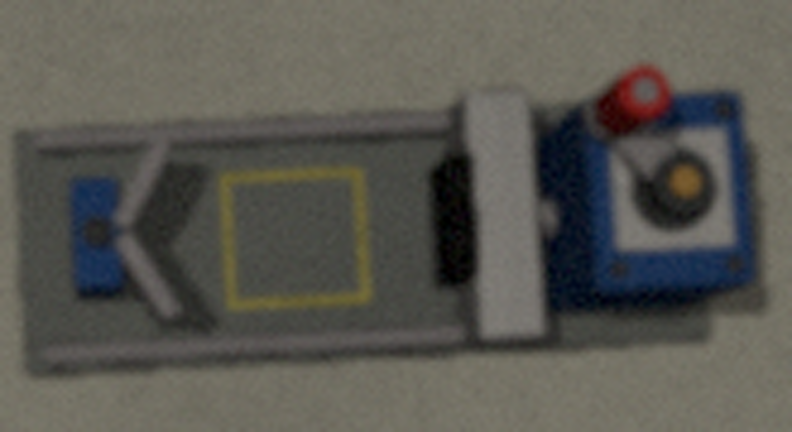

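The crop shows the bay outline corners at about (222,178), (358,170), (370,300) and (230,307). The gold hub nut is at (685,180) and the grip top at (645,90). The V backstop lies at the left, and fixture +x is close to world +y.

```bash
cat >> h.py <<'E'
from scipy.spatial.transform import Rotation as R
def pose():
    o=ctrl.get_obs(); w,x,y,z=o['eef_rot']; return np.array(o['eef_pos']),R.from_quat([x,y,z,w]),o
def go(pos,a=None):
    """a: world heading (deg) of tool y, tool x down; prints shift mm and rotvec deg"""
    p,r,o=pose(); print('at',p.round(4),'tooly hdg',np.degrees(np.arctan2(*r.as_matrix()[[1,0],1])).round(2),'tilt',r.as_matrix()[:,0].round(4))
    print('shift',(r.inv().apply(np.array(pos)-p)*1000).round(1))
    if a is not None:
        c,s=np.cos(np.radians(a)),np.sin(np.radians(a)); X=[0,0,-1];Y=[c,s,0]
        print('turn',np.degrees((r.inv()*R.from_matrix(np.c_[X,Y,np.cross(X,Y)])).as_rotvec()).round(2))
E
python3 - <<'E'
from h import *
f=lambda u,v,z:onz('top',310+u/4.8,140+v/4.8,z).round(4)
print('hub',f(685,180,.15),'grip',f(645,90,.198),[f(u,v,.012) for u,v in[(222,178),(358,170),(370,300),(230,307)]])
go([.550,.218,.20],2);go([.550,.218,.20],-178)
print(ctrl.get_obs()['q'])
E
```

```text
hub [ 0.5552 -0.1833  0.15  ] grip [ 0.5847 -0.1565  0.198 ] [array([ 5.797e-01, -1.000e-04,  1.200e-02]), array([ 0.582 , -0.0643,  0.012 ]), array([ 0.5204, -0.0678,  0.012 ]), array([ 0.5187, -0.0021,  0.012 ])]
at [0.2097 0.5349 0.2305] tooly hdg 68.58 tilt [-9.0e-04 -1.3e-03 -1.0e+00]
shift [  30.6 -170.7  432.5]
turn [6.658e+01 4.000e-02 9.000e-02]
at [0.2097 0.5349 0.2305] tooly hdg 68.58 tilt [-9.0e-04 -1.3e-03 -1.0e+00]
shift [  30.6 -170.7  432.5]
turn [-1.1342e+02 -1.0000e-01  4.0000e-02]
[ 9.90700699e-01  1.81498430e-01  1.60789831e+00 -4.16642431e-06
  1.35378098e+00 -2.06308821e-01]
```

{"name": "step_arm", "arguments": {
  "motion": [
    [0, -60, 60, 10, 0, 0, 0],
    [10, -120, 120, 20, 0, 0, 0],
    [20, -170, 170, 30, 0, 0, 0],
    [30, -171, 230, 40, 0, 0, 0],
    [30, -171, 290, 50, 0, 0, 0],
    [30, -171, 350, 60, 0, 0, 0],
    [30, -171, 410, 66.6, 0, 0, 0],
    [30, -171, 432.5, 66.6, 0, 0, 0],
    [30, -171, 432.5, 66.6, 0, 0, 0],
    [30, -171, 432.5, 66.6, 0, 0, 0]
  ]
}}

```text
time_s: 1.35
eef_pos: [0.5492, 0.2182, 0.2004]
eef_rot: [0.508, 0.491, 0.509, -0.492]
wrist_force: [-0.4, 0.1, -0.1]
opening: 0.999
```

```bash
python3 - <<'E'
from h import *
go([.550,.218,.068],2)
p,d=snap('scene','s2')
cv2.imwrite('pics/s2c.png',cv2.resize(cv2.imread('pics/s2.png')[120:360,250:490],None,fx=2.4,fy=2.4))
E
```

```text
at [0.5492 0.2182 0.2004] tooly hdg 1.96 tilt [-2.2e-03 -1.0e-04 -1.0e+00]
shift [132.4   1.1   0.2]
turn [-0.04 -0.    0.13]
```

View pics/s2c.png

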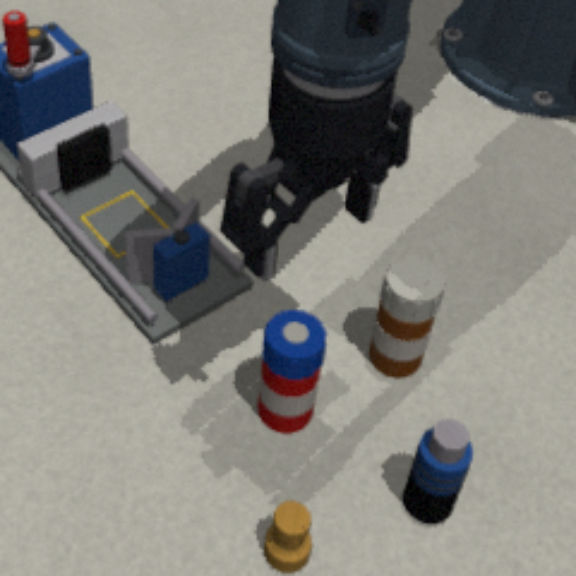

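The open hand is above the cartridge (blue cap at crop (294,335)), fingers spread across it, with the spare clear at (410,290). Now I descend and grip.

{"name": "step_arm", "arguments": {
  "motion": [
    [40, 1, 0, 0, 0, 0, 0],
    [80, 1, 0, 0, 0, 0, 0],
    [110, 1, 0, 0, 0, 0, 0],
    [130, 1, 0, 0, 0, 0, 0],
    [130, 1, 0, 0, 0, 0, 0],
    [130, 1, 0, 0, 0, 0, 255],
    [130, 1, 0, 0, 0, 0, 255],
    [130, 1, 0, 0, 0, 0, 255],
    [130, 1, 0, 0, 0, 0, 255],
    [130, 1, 0, 0, 0, 0, 255]
  ]
}}

```text
time_s: 2.65
eef_pos: [0.5522, 0.2185, 0.0731]
eef_rot: [0.509, 0.492, 0.508, -0.491]
wrist_force: [-1.4, -0.3, 6.2]
opening: 0.544
```

{"name": "step_arm", "arguments": {
  "motion": [
    [0, 0, 0, 0, 0, 0, 255],
    [0, 0, 0, 0, 0, 0, 255],
    [-10, 0, 0, 0, 0, 0, 255],
    [-40, 0, 0, 0, 0, 0, 255],
    [-80, 0, 0, 0, 0, 0, 255],
    [-120, 0, 0, 0, 0, 0, 255],
    [-120, 0, 0, 0, 0, 0, 255],
    [-120, 0, 0, 0, 0, 0, 255]
  ]
}}

```text
time_s: 3.65
eef_pos: [0.5503, 0.218, 0.1902]
eef_rot: [0.508, 0.491, 0.509, -0.492]
wrist_force: [-0.2, -0.1, -2.4]
opening: 0.55
```

```bash
python3 - <<'E'
from h import *
go([.551,-.033,.081],2)
E
```

```text
at [0.5503 0.218  0.1902] tooly hdg 1.98 tilt [-1.7e-03 -3.0e-04 -1.0e+00]
shift [109.3  -7.8 250.9]
turn [-0.02  0.02  0.1 ]
```

{"name": "step_arm", "arguments": {
  "motion": [
    [0, -2, 45, 0, 0, 0, 255],
    [0, -4, 100, 0, 0, 0, 255],
    [0, -6, 155, 0, 0, 0, 255],
    [0, -7, 205, 0, 0, 0, 255],
    [0, -8, 240, 0, 0, 0, 255],
    [0, -8, 251, 0, 0, 0, 255],
    [0, -8, 251, 0, 0, 0, 255],
    [30, -8, 251, 0, 0, 0, 255],
    [60, -8, 251, 0, 0, 0, 255],
    [60, -8, 251, 0, 0, 0, 255]
  ]
}}

```text
time_s: 4.9
eef_pos: [0.5492, -0.0306, 0.1283]
eef_rot: [0.507, 0.49, 0.511, -0.492]
wrist_force: [0.3, 0.6, -3.5]
opening: 0.549
```

```bash
python3 - <<'E'
from h import *
go([.551,-.033,.081],2)
p,d=snap('scene','s3')
cv2.imwrite('pics/s3c.png',cv2.resize(cv2.imread('pics/s3.png')[90:280,220:400],None,fx=3.1,fy=3.1))
E
```

```text
at [ 0.5492 -0.0306  0.1283] tooly hdg 2.08 tilt [-0.0067  0.0023 -1.    ]
shift [47.2  2.   2.5]
turn [ 0.08 -0.14  0.38]
```

View pics/s3c.png

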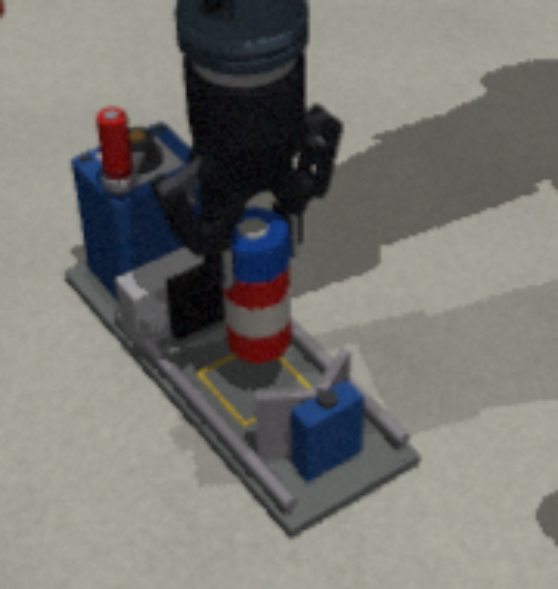

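The cartridge hangs upright above the yellow bay, between pad and backstop. I lower it straight down.

{"name": "step_arm", "arguments": {
  "motion": [
    [20, 0, 0, 0, 0, 0, 255],
    [36, 0, 0, 0, 0, 0, 255],
    [43, 0, 0, 0, 0, 0, 255],
    [45, 0, 0, 0, 0, 0, 255],
    [45, 0, 0, 0, 0, 0, 255],
    [45, 0, 0, 0, 0, 0, 255]
  ]
}}

```text
time_s: 5.7
eef_pos: [0.5523, -0.0331, 0.0869]
eef_rot: [0.509, 0.492, 0.508, -0.491]
wrist_force: [0.3, -0.0, -3.8]
opening: 0.549
```

```bash
python3 - <<'E'
from h import *
go([.551,-.033,.081],2)
print(ctrl.get_obs()['wrist_force'])
E
```

```text
at [ 0.5523 -0.0331  0.0869] tooly hdg 1.98 tilt [ 1.1e-03 -3.0e-04 -1.0e+00]
shift [ 5.9 -1.3 -0.1]
turn [-0.02  0.02 -0.06]
[ 0.28873173 -0.04052609 -3.836179  ]
```

{"name": "step_arm", "arguments": {
  "motion": [
    [1, 0, 0, 0, 0, 0, 255],
    [2, 0, 0, 0, 0, 0, 255],
    [2, 0, 0, 0, 0, 0, 255],
    [2, 0, 0, 0, 0, 0, 255]
  ]
}}

```text
time_s: 6.2
eef_pos: [0.5521, -0.033, 0.0851]
eef_rot: [0.509, 0.491, 0.508, -0.491]
wrist_force: [-4.7, 0.4, 6.3]
opening: 0.548
```

{"name": "step_arm", "arguments": {
  "motion": [
    [1, 0, 0, 0, 0, 0, 255],
    [1, 0, 0, 0, 0, 0, 255],
    [1, 0, 0, 0, 0, 0, 255]
  ]
}}

```text
time_s: 6.58
eef_pos: [0.5522, -0.0331, 0.0851]
eef_rot: [0.509, 0.491, 0.508, -0.491]
wrist_force: [-6.6, -0.2, 13.4]
opening: 0.551
```

{"name": "step_arm", "arguments": {
  "motion": [
    [-1, 0, 0, 0, 0, 0, 255],
    [-1, 0, 0, 0, 0, 0, 110],
    [-1, 0, 0, 0, 0, 0, 60],
    [-1, 0, 0, 0, 0, 0, 0],
    [-1, 0, 0, 0, 0, 0, 0],
    [-1, 0, 0, 0, 0, 0, 0],
    [-30, 0, 0, 0, 0, 0, 0],
    [-80, 0, 0, 0, 0, 0, 0],
    [-135, 0, 0, 0, 0, 0, 0],
    [-165, 0, 0, 0, 0, 0, 0]
  ]
}}

```text
time_s: 7.82
eef_pos: [0.553, -0.0332, 0.2519]
eef_rot: [0.51, 0.492, 0.507, -0.49]
wrist_force: [-0.3, 0.4, 0.3]
opening: 1.001
```

```bash
python3 - <<'E'
from h import *
snap('scene','s4');snap('top','t4')
a=cv2.resize(cv2.imread('pics/s4.png')[90:280,220:400],None,fx=2.8,fy=2.8);cv2.imwrite('pics/c4.png',a)
go([.585,-.156,.250],2)
E
```

```text
at [ 0.5542 -0.0335  0.253 ] tooly hdg 1.99 tilt [ 0.0081 -0.0022 -1.    ]
shift [  3.5  26.5 123.5]
turn [-0.01  0.14 -0.46]
```

View pics/c4.png

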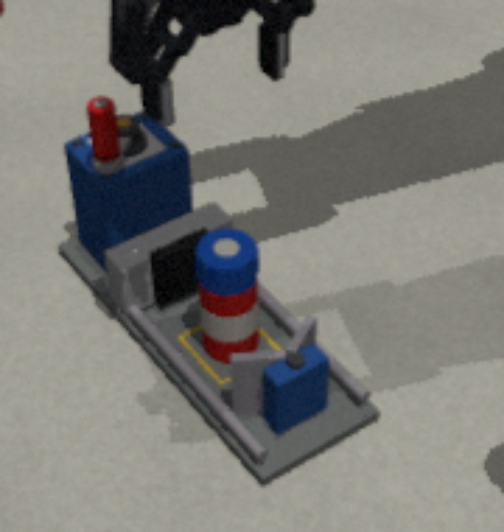

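The cartridge stands upright in the bay at crop (228,300), clear of pad and backstop. The grip's top is at (100,103). Next I move above the grip.

{"name": "step_arm", "arguments": {
  "motion": [
    [0, 10, 40, 0, 0, 0, 0],
    [0, 18, 80, 0, 0, 0, 0],
    [0, 26, 115, 0, 0, 0, 0],
    [0, 28.5, 123, 0, 0, 0, 0],
    [0, 28.5, 123, 0, 0, 0, 0],
    [0, 28.5, 123, 0, 0, 0, 0]
  ]
}}

```text
time_s: 8.68
eef_pos: [0.5843, -0.1536, 0.2478]
eef_rot: [0.508, 0.491, 0.509, -0.491]
wrist_force: [-0.1, 0.3, -0.6]
opening: 1.0
```

```bash
python3 - <<'E'
from h import *
go([.585,-.156,.158],2)
snap('scene','s5')
a=cv2.resize(cv2.imread('pics/s5.png')[70:280,200:400],None,fx=2.8,fy=2.8);cv2.imwrite('pics/c5.png',a)
E
```

```text
at [ 0.5843 -0.1536  0.2478] tooly hdg 2.04 tilt [-8.e-04  8.e-04 -1.e+00]
shift [89.8  0.7  2.5]
turn [ 0.04 -0.05  0.04]
```

View pics/c5.png

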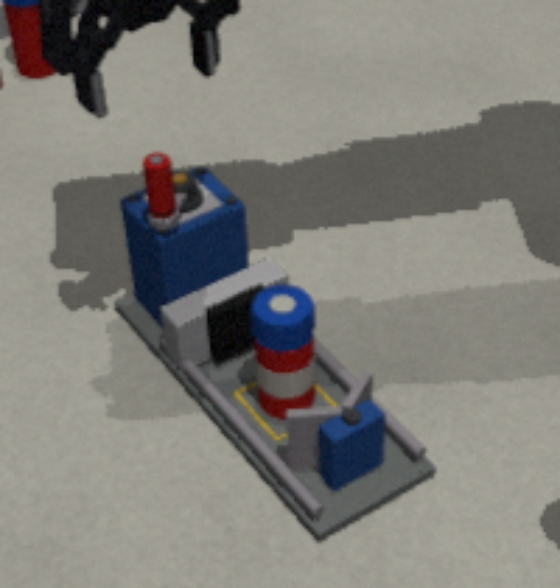

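The fingers straddle the grip (crop (157,160)) from above, and the cartridge is undisturbed. Descend and close.

{"name": "step_arm", "arguments": {
  "motion": [
    [30, 0.7, 2, 0, 0, 0, 0],
    [60, 0.7, 2.5, 0, 0, 0, 0],
    [80, 0.7, 2.5, 0, 0, 0, 0],
    [89, 0.7, 2.5, 0, 0, 0, 0],
    [89, 0.7, 2.5, 0, 0, 0, 0],
    [89, 0.7, 2.5, 0, 0, 0, 0]
  ]
}}

```text
time_s: 9.48
eef_pos: [0.5861, -0.1576, 0.1605]
eef_rot: [0.509, 0.491, 0.508, -0.491]
wrist_force: [1.7, 0.2, -0.4]
opening: 0.994
```

{"name": "step_arm", "arguments": {
  "motion": [
    [0, 0, 0, 0, 0, 0, 255],
    [0, 0, 0, 0, 0, 0, 255],
    [0, 0, 0, 0, 0, 0, 255],
    [0, 0, 0, 0, 0, 0, 255],
    [0, 0, 0, 0, 0, 0, 255],
    [0, 0, 0, 0, 0, 0, 255],
    [0, 0, 0, 0, 0, 0, 255],
    [0, 0, 0, 0, 0, 0, 255]
  ]
}}

```text
time_s: 10.48
eef_pos: [0.586, -0.1574, 0.1598]
eef_rot: [0.509, 0.492, 0.508, -0.491]
wrist_force: [4.9, 0.6, 2.3]
opening: 0.24
```

```bash
python3 - <<'E'
from h import *
go([.585,-.156,.158],2)
print(ctrl.get_obs()['wrist_force'],ctrl.get_obs()['opening'])
d=np.load('pics/t4.npy')
E
```

```text
at [ 0.586  -0.1574  0.1598] tooly hdg 1.99 tilt [ 1.6e-03 -4.0e-04 -1.0e+00]
shift [ 1.8 -1.  -1.4]
turn [-0.01  0.03 -0.09]
[4.91383273 0.61296    2.2667303 ] 0.23972259036771312
```

Gripped: the opening reads about 20 mm, which matches the grip. I'll work out arc offsets about the hub.

```bash
cat >> h.py <<'E'
HUB=np.array([.5553,-.183])
def arc(step,n,hub=HUB,r=40.):
    p,rt,o=pose(); v=(p[:2]-hub)*1000; phi=np.arctan2(v[1],v[0]); M=rt.as_matrix()
    t=np.array([np.sin(phi),-np.cos(phi)]); u=np.array([np.cos(phi),np.sin(phi)])
    f=np.array(o['wrist_force']);print('t',o['time_s'],'z',p[2].round(4),'r',np.hypot(*v).round(2),'crank deg mod360',((92-np.degrees(phi))%360).round(2),'F tang',(f[:2]@t).round(2),'rad',(f[:2]@u).round(2),'fz',f[2].round(2),'hdg',np.degrees(np.arctan2(M[1,1],M[0,1])).round(2))
    rows=[]
    for k in range(1,n+1):
        a=phi-np.radians(step*k); q=np.array([*(hub+r/1000*np.array([np.cos(a),np.sin(a)])),p[2]])-p
        s=M.T@q*1000; rows.append([0,round(s[1],1),round(s[2],1),0,0,0,255])
    print(rows)
E
python3 -c "
from h import *
arc(10,10)"
```

```text
t 10.475 z 0.1598 r 40.0 crank deg mod360 52.19 F tang 2.68 rad 4.17 fz 2.27 hdg 1.99
[[0, np.float64(3.8), np.float64(5.9), 0, 0, 0, 255], [0, np.float64(6.5), np.float64(12.3), 0, 0, 0, 255], [0, np.float64(8.0), np.float64(19.1), 0, 0, 0, 255], [0, np.float64(8.4), np.float64(26.0), 0, 0, 0, 255], [0, np.float64(7.5), np.float64(33.0), 0, 0, 0, 255], [0, np.float64(5.4), np.float64(39.6), 0, 0, 0, 255], [0, np.float64(2.3), np.float64(45.8), 0, 0, 0, 255], [0, np.float64(-2.0), np.float64(51.4), 0, 0, 0, 255], [0, np.float64(-7.1), np.float64(56.1), 0, 0, 0, 255], [0, np.float64(-12.9), np.float64(59.9), 0, 0, 0, 255]]
```

{"name": "step_arm", "arguments": {
  "motion": [
    [0, 3.8, 5.9, 0, 0, 0, 255],
    [0, 6.5, 12.3, 0, 0, 0, 255],
    [0, 8.0, 19.1, 0, 0, 0, 255],
    [0, 8.4, 26.0, 0, 0, 0, 255],
    [0, 7.5, 33.0, 0, 0, 0, 255],
    [0, 5.4, 39.6, 0, 0, 0, 255],
    [0, 2.3, 45.8, 0, 0, 0, 255],
    [0, -2.0, 51.4, 0, 0, 0, 255],
    [0, -7.1, 56.1, 0, 0, 0, 255],
    [0, -12.9, 59.9, 0, 0, 0, 255]
  ]
}}

```text
time_s: 11.72
eef_pos: [0.5765, -0.218, 0.1599]
eef_rot: [0.51, 0.492, 0.507, -0.49]
wrist_force: [10.0, 0.3, -1.1]
opening: 0.243
```

```bash
sed -i 's/rows.append(\[0,round(s\[1\],1),round(s\[2\],1),0,0,0,255\])/rows.append([0,float(round(s[1],1)),float(round(s[2],1)),0,0,0,255])/' h.py; python3 -c "
from h import *
arc(20,10)"
```

```text
t 11.725 z 0.1599 r 40.9 crank deg mod360 150.78 F tang -8.7 rad 4.9 fz -1.08 hdg 1.99
[[0, -13.6, 3.8, 0, 0, 0, 255], [0, -27.4, 3.6, 0, 0, 0, 255], [0, -40.4, -1.3, 0, 0, 0, 255], [0, -51.0, -10.4, 0, 0, 0, 255], [0, -57.7, -22.5, 0, 0, 0, 255], [0, -60.0, -36.2, 0, 0, 0, 255], [0, -57.4, -49.9, 0, 0, 0, 255], [0, -50.3, -61.8, 0, 0, 0, 255], [0, -39.5, -70.6, 0, 0, 0, 255], [0, -26.4, -75.2, 0, 0, 0, 255]]
```

{"name": "step_arm", "arguments": {
  "motion": [
    [0, -13.6, 3.8, 0, 0, 0, 255],
    [0, -27.4, 3.6, 0, 0, 0, 255],
    [0, -40.4, -1.3, 0, 0, 0, 255],
    [0, -51.0, -10.4, 0, 0, 0, 255],
    [0, -57.7, -22.5, 0, 0, 0, 255],
    [0, -60.0, -36.2, 0, 0, 0, 255],
    [0, -57.4, -49.9, 0, 0, 0, 255],
    [0, -50.3, -61.8, 0, 0, 0, 255],
    [0, -39.5, -70.6, 0, 0, 0, 255],
    [0, -26.4, -75.2, 0, 0, 0, 255]
  ]
}}

```text
time_s: 12.98
eef_pos: [0.5438, -0.1453, 0.1596]
eef_rot: [0.508, 0.489, 0.509, -0.493]
wrist_force: [-7.4, -7.2, 7.5]
opening: 0.237
```

```bash
python3 -c "
from h import *
arc(20,10)"
```

```text
t 12.975 z 0.1596 r 39.36 crank deg mod360 345.05 F tang -9.16 rad -4.76 fz 7.55 hdg 1.97
[[0, 13.7, -1.8, 0, 0, 0, 255], [0, 27.1, 1.8, 0, 0, 0, 255], [0, 38.5, 9.8, 0, 0, 0, 255], [0, 46.4, 21.1, 0, 0, 0, 255], [0, 50.0, 34.6, 0, 0, 0, 255], [0, 48.8, 48.4, 0, 0, 0, 255], [0, 42.9, 61.0, 0, 0, 0, 255], [0, 33.1, 70.8, 0, 0, 0, 255], [0, 20.5, 76.7, 0, 0, 0, 255], [0, 6.7, 77.9, 0, 0, 0, 255]]
```

{"name": "step_arm", "arguments": {
  "motion": [
    [0, 13.7, -1.6, 0, 0, 0, 255],
    [0, 27.1, 2.1, 0, 0, 0, 255],
    [0, 38.5, 10.2, 0, 0, 0, 255],
    [0, 46.4, 21.6, 0, 0, 0, 255],
    [0, 50.0, 35.2, 0, 0, 0, 255],
    [0, 48.8, 49, 0, 0, 0, 255],
    [0, 42.9, 61.6, 0, 0, 0, 255],
    [0, 33.1, 71.4, 0, 0, 0, 255],
    [0, 20.5, 77.3, 0, 0, 0, 255],
    [0, 6.7, 78.5, 0, 0, 0, 255]
  ]
}}

```text
time_s: 14.22
eef_pos: [0.5566, -0.2236, 0.1599]
eef_rot: [0.511, 0.492, 0.506, -0.491]
wrist_force: [9.8, -2.9, -1.3]
opening: 0.244
```

```bash
sed -i 's/^HUB=.*/HUB=np.array([.5553,-.1836])/' h.py; python3 -c "
from h import *
arc(6,10)
snap('top','t6');snap('scene','s6')
a=cv2.resize(cv2.imread('pics/t6.png')[140:230,310:475],None,fx=3.4,fy=3.4,interpolation=cv2.INTER_CUBIC)
b=cv2.resize(cv2.imread('pics/s6.png')[110:270,230:370],None,fx=1.9,fy=1.9,interpolation=cv2.INTER_CUBIC)
b=cv2.copyMakeBorder(b[:, :],0,max(0,a.shape[0]-b.shape[0]),0,a.shape[1]-b.shape[1],cv2.BORDER_CONSTANT)
cv2.imwrite('pics/c6.png',np.vstack([a[:,:b.shape[1]],b])[:600])"
```

```text
t 14.225 z 0.1599 r 40.04 crank deg mod360 180.08 F tang -9.72 rad 3.27 fz -1.31 hdg 1.96
[[0, -4.2, -0.3, 0, 0, 0, 255], [0, -8.3, -0.9, 0, 0, 0, 255], [0, -12.4, -2.0, 0, 0, 0, 255], [0, -16.3, -3.5, 0, 0, 0, 255], [0, -20.0, -5.4, 0, 0, 0, 255], [0, -23.5, -7.7, 0, 0, 0, 255], [0, -26.8, -10.3, 0, 0, 0, 255], [0, -29.7, -13.3, 0, 0, 0, 255], [0, -32.3, -16.5, 0, 0, 0, 255], [0, -34.6, -20.1, 0, 0, 0, 255]]
```

View pics/c6.png

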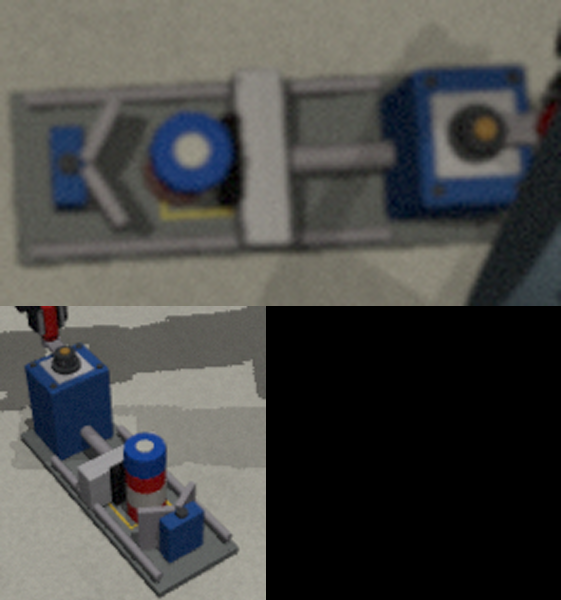

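The carriage has advanced and the pad now touches the upright cartridge (top crop (190,165)). The backstop is still a way off, apex at (88,162). I continue slower.

{"name": "step_arm", "arguments": {
  "motion": [
    [0, -4.2, -0.3, 0, 0, 0, 255],
    [0, -8.3, -0.9, 0, 0, 0, 255],
    [0, -12.4, -2.0, 0, 0, 0, 255],
    [0, -16.3, -3.5, 0, 0, 0, 255],
    [0, -20.0, -5.4, 0, 0, 0, 255],
    [0, -23.5, -7.7, 0, 0, 0, 255],
    [0, -26.8, -10.3, 0, 0, 0, 255],
    [0, -29.7, -13.3, 0, 0, 0, 255],
    [0, -32.3, -16.5, 0, 0, 0, 255],
    [0, -34.6, -20.1, 0, 0, 0, 255]
  ]
}}

```text
time_s: 15.58
eef_pos: [0.5214, -0.2041, 0.1598]
eef_rot: [0.51, 0.492, 0.507, -0.491]
wrist_force: [11.1, -3.7, -3.8]
opening: 0.245
```

```bash
python3 -c "
from h import *
arc(3,10)"
```

```text
t 15.575 z 0.1598 r 39.6 crank deg mod360 240.81 F tang -8.96 rad -7.58 fz -3.78 hdg 1.95
[[0, -1.3, -1.7, 0, 0, 0, 255], [0, -2.2, -3.6, 0, 0, 0, 255], [0, -3.0, -5.5, 0, 0, 0, 255], [0, -3.6, -7.5, 0, 0, 0, 255], [0, -4.2, -9.5, 0, 0, 0, 255], [0, -4.7, -11.5, 0, 0, 0, 255], [0, -5.0, -13.6, 0, 0, 0, 255], [0, -5.3, -15.7, 0, 0, 0, 255], [0, -5.4, -17.8, 0, 0, 0, 255], [0, -5.4, -19.9, 0, 0, 0, 255]]
```

{"name": "step_arm", "arguments": {
  "motion": [
    [0, -0.9, -1.8, 0, 0, 0, 255],
    [0, -1.5, -3.7, 0, 0, 0, 255],
    [0, -2.1, -5.6, 0, 0, 0, 255],
    [0, -2.7, -7.5, 0, 0, 0, 255],
    [0, -3.2, -9.5, 0, 0, 0, 255],
    [0, -3.6, -11.5, 0, 0, 0, 255],
    [0, -3.9, -13.6, 0, 0, 0, 255],
    [0, -4.2, -15.7, 0, 0, 0, 255],
    [0, -4.3, -17.8, 0, 0, 0, 255],
    [0, -4.3, -19.9, 0, 0, 0, 255]
  ]
}}

```text
time_s: 16.82
eef_pos: [0.5159, -0.1856, 0.1598]
eef_rot: [0.51, 0.491, 0.506, -0.492]
wrist_force: [8.6, -8.1, -3.3]
opening: 0.24
```

```bash
python3 -c "
from h import *
arc(4,10)"
```

```text
t 16.825 z 0.1598 r 39.43 crank deg mod360 269.07 F tang -8.57 rad -8.14 fz -3.3 hdg 1.95
[[0, -0.5, -2.8, 0, 0, 0, 255], [0, -0.3, -5.6, 0, 0, 0, 255], [0, 0.2, -8.3, 0, 0, 0, 255], [0, 0.8, -11.0, 0, 0, 0, 255], [0, 1.6, -13.7, 0, 0, 0, 255], [0, 2.6, -16.3, 0, 0, 0, 255], [0, 3.8, -18.8, 0, 0, 0, 255], [0, 5.1, -21.3, 0, 0, 0, 255], [0, 6.7, -23.6, 0, 0, 0, 255], [0, 8.3, -25.9, 0, 0, 0, 255]]
```

```bash
sed -i 's/^HUB=.*/HUB=np.array([.5557,-.1836])/; s/,p\[2\]\])-p$/,p[2]])-p+np.r_[u*(f[:2]@u)*1e-4,0]/' h.py; grep -n 1e-4 h.py; python3 -c "
from h import *
arc(3,10)"
```

```text
30:        a=phi-np.radians(step*k); q=np.array([*(hub+r/1000*np.array([np.cos(a),np.sin(a)])),p[2]])-p+np.r_[u*(f[:2]@u)*1e-4,0]
t 16.825 z 0.1598 r 39.83 crank deg mod360 269.1 F tang -8.57 rad -8.14 fz -3.3 hdg 1.95
[[0, 0.7, -2.1, 0, 0, 0, 255], [0, 0.8, -4.2, 0, 0, 0, 255], [0, 1.0, -6.3, 0, 0, 0, 255], [0, 1.4, -8.3, 0, 0, 0, 255], [0, 1.8, -10.4, 0, 0, 0, 255], [0, 2.4, -12.4, 0, 0, 0, 255], [0, 3.1, -14.4, 0, 0, 0, 255], [0, 3.8, -16.3, 0, 0, 0, 255], [0, 4.7, -18.2, 0, 0, 0, 255], [0, 5.7, -20.1, 0, 0, 0, 255]]
```

```bash
python3 - <<'E'
from h import *
snap('top','t7')
bay=np.array([.551,-.033]);a=np.radians(92);ex=np.array([np.cos(a),np.sin(a)]);ey=np.array([-ex[1],ex[0]])
c=ctrl.camera_info('top');K=np.array([[c['fx'],0,c['cx']],[0,c['fy'],c['cy']],[0,0,1]]);T=np.array(c['T'])
def cl(f):
  d=np.load(f'pics/{f}.npy')[140:230,305:430]; uu,vv=np.meshgrid(np.arange(305,430),np.arange(140,230))
  x=cv2.undistortPoints(np.stack([uu,vv],-1).reshape(-1,1,2).astype(float),K,np.array(c['dist_coeffs']))[:,0]
  P=(np.c_[x,np.ones(len(x))]*d.reshape(-1,1))@T[:3,:3].T+T[:3,3]
  q=(P[:,:2]-bay); return np.c_[30+1000*q@ex,1000*q@ey,1000*P[:,2]]
P=cl('t1');m=(P[:,2]>66)&(P[:,2]<84)&(P[:,0]>45);Q=P[m]
for y in range(-36,37,4):
  s=Q[abs(Q[:,1]-y)<2.]; 
  if len(s):print(y,len(s),s[:,0].min().round(1),s[:,0].max().round(1))
for f in('t4','t6','t7'):
  P=cl(f);s=P[(P[:,2]>112)&(P[:,2]<135)&(abs(P[:,1])<40)];g=P[(P[:,2]>64)&(P[:,2]<78)&(abs(P[:,1])>34)&(P[:,0]<40)]
  if len(s):print(f,'cap',len(s),((s.max(0)+s.min(0))/2).round(1),s.mean(0).round(1),np.ptp(s,axis=0).round(1),'carr',len(g),g[:,0].min().round(1) if len(g) else '',g[:,0].max().round(1) if len(g) else '')
E
```

```text
-36 6 89.0 95.3
-32 8 91.2 99.8
-28 9 93.7 102.3
-24 28 96.1 132.4
-20 28 98.3 132.6
-16 26 100.8 132.9
-12 28 103.2 133.1
-8 25 105.6 133.4
-4 24 108.0 133.6
0 24 108.3 133.9
4 23 106.3 134.0
8 27 104.5 132.1
12 30 102.5 132.4
16 27 98.6 132.6
20 27 96.8 132.9
24 22 94.9 133.0
28 7 93.0 101.4
32 9 91.0 99.5
36 8 89.1 97.6
t4 cap 252 [ 32.9   1.2 118.8] [ 37.2   3.8 119.7] [39.1 45.5 12.5] carr 162 -85.6 -42.7
t6 cap 423 [ 50.9   0.9 119. ] [ 50.5   1.  119.8] [46.8 48.  12.1] carr 296 -86.8 17.6
t7 cap 443 [ 61.    0.3 118.9] [ 60.7   0.9 119.7] [47.  48.  13.8] carr 301 -87.2 28.2
```

The V-face fit predicts seating at x ≈ 81 mm. The cartridge is now at 61 mm, so contact is due near crank 790°. I can advance 115° freely.

```bash
python3 -c "
from h import *
arc(11.5,10)"
```

```text
t 16.875 z 0.1598 r 39.83 crank deg mod360 269.5 F tang -8.2 rad -8.36 fz -2.9 hdg 1.95
[[0, 1.4, -8.0, 0, 0, 0, 255], [0, 3.7, -15.7, 0, 0, 0, 255], [0, 7.5, -22.7, 0, 0, 0, 255], [0, 12.6, -28.9, 0, 0, 0, 255], [0, 18.9, -33.9, 0, 0, 0, 255], [0, 26.0, -37.6, 0, 0, 0, 255], [0, 33.7, -39.8, 0, 0, 0, 255], [0, 41.7, -40.4, 0, 0, 0, 255], [0, 49.6, -39.4, 0, 0, 0, 255], [0, 57.2, -36.8, 0, 0, 0, 255]]
```

{"name": "step_arm", "arguments": {
  "motion": [
    [0, 1.4, -8.0, 0, 0, 0, 255],
    [0, 3.7, -15.7, 0, 0, 0, 255],
    [0, 7.5, -22.7, 0, 0, 0, 255],
    [0, 12.6, -28.9, 0, 0, 0, 255],
    [0, 18.9, -33.9, 0, 0, 0, 255],
    [0, 26.0, -37.6, 0, 0, 0, 255],
    [0, 33.7, -39.8, 0, 0, 0, 255],
    [0, 41.7, -40.4, 0, 0, 0, 255],
    [0, 49.6, -39.4, 0, 0, 0, 255],
    [0, 57.2, -36.8, 0, 0, 0, 255]
  ]
}}

```text
time_s: 18.12
eef_pos: [0.568, -0.1453, 0.1595]
eef_rot: [0.507, 0.489, 0.51, -0.493]
wrist_force: [-10.8, -1.0, 12.0]
opening: 0.238
```

```bash
python3 -c "
from h import *
arc(2,10)"
```

```text
t 18.125 z 0.1595 r 40.25 crank deg mod360 19.78 F tang -9.97 rad -4.25 fz 12.04 hdg 1.98
[[0, 1.1, 1.1, 0, 0, 0, 255], [0, 2.4, 1.7, 0, 0, 0, 255], [0, 3.6, 2.3, 0, 0, 0, 255], [0, 4.9, 2.9, 0, 0, 0, 255], [0, 6.1, 3.6, 0, 0, 0, 255], [0, 7.3, 4.3, 0, 0, 0, 255], [0, 8.5, 5.0, 0, 0, 0, 255], [0, 9.6, 5.8, 0, 0, 0, 255], [0, 10.7, 6.7, 0, 0, 0, 255], [0, 11.8, 7.5, 0, 0, 0, 255]]
```

{"name": "step_arm", "arguments": {
  "motion": [
    [0, 1.1, 1.1, 0, 0, 0, 255],
    [0, 2.4, 1.7, 0, 0, 0, 255],
    [0, 3.6, 2.3, 0, 0, 0, 255],
    [0, 4.9, 2.9, 0, 0, 0, 255],
    [0, 6.1, 3.6, 0, 0, 0, 255],
    [0, 7.3, 4.3, 0, 0, 0, 255],
    [0, 8.5, 5.0, 0, 0, 0, 255],
    [0, 9.6, 5.8, 0, 0, 0, 255],
    [0, 10.7, 6.7, 0, 0, 0, 255],
    [0, 11.8, 7.5, 0, 0, 0, 255]
  ]
}}

```text
time_s: 19.38
eef_pos: [0.5798, -0.1513, 0.1595]
eef_rot: [0.507, 0.49, 0.511, -0.493]
wrist_force: [-10.3, 1.2, 12.4]
opening: 0.243
```

```bash
python3 -c "
from h import *
arc(1.5,10)"
```

```text
t 19.375 z 0.1595 r 40.32 crank deg mod360 38.67 F tang -8.97 rad -5.21 fz 12.42 hdg 1.99
[[0, 0.3, 1.3, 0, 0, 0, 255], [0, 1.1, 2.0, 0, 0, 0, 255], [0, 1.8, 2.7, 0, 0, 0, 255], [0, 2.6, 3.4, 0, 0, 0, 255], [0, 3.3, 4.2, 0, 0, 0, 255], [0, 4.1, 4.9, 0, 0, 0, 255], [0, 4.7, 5.7, 0, 0, 0, 255], [0, 5.4, 6.5, 0, 0, 0, 255], [0, 6.1, 7.4, 0, 0, 0, 255], [0, 6.7, 8.2, 0, 0, 0, 255]]
```

{"name": "step_arm", "arguments": {
  "motion": [
    [-0.5, 0.3, 1.3, 0, 0, 0, 255],
    [-0.5, 1.1, 2.0, 0, 0, 0, 255],
    [-0.5, 1.8, 2.7, 0, 0, 0, 255],
    [-0.5, 2.6, 3.4, 0, 0, 0, 255],
    [-0.5, 3.3, 4.2, 0, 0, 0, 255],
    [-0.5, 4.1, 4.9, 0, 0, 0, 255],
    [-0.5, 4.7, 5.7, 0, 0, 0, 255],
    [-0.5, 5.4, 6.5, 0, 0, 0, 255]
  ]
}}

```text
time_s: 20.38
eef_pos: [0.5855, -0.1565, 0.1595]
eef_rot: [0.506, 0.49, 0.511, -0.492]
wrist_force: [-8.0, 5.1, 10.0]
opening: 0.237
```

```bash
python3 -c "
from h import *
arc(1,8)"
```

```text
t 20.375 z 0.1595 r 40.3 crank deg mod360 49.72 F tang -9.1 rad -2.48 fz 10.03 hdg 2.01
[[0, 0.0, 0.9, 0, 0, 0, 255], [0, 0.5, 1.4, 0, 0, 0, 255], [0, 0.9, 2.0, 0, 0, 0, 255], [0, 1.3, 2.5, 0, 0, 0, 255], [0, 1.7, 3.1, 0, 0, 0, 255], [0, 2.1, 3.7, 0, 0, 0, 255], [0, 2.5, 4.3, 0, 0, 0, 255], [0, 2.9, 4.9, 0, 0, 0, 255]]
```

{"name": "step_arm", "arguments": {
  "motion": [
    [0, 0.0, 0.9, 0, 0, 0, 255],
    [0, 0.5, 1.4, 0, 0, 0, 255],
    [0, 0.9, 2.0, 0, 0, 0, 255],
    [0, 1.3, 2.5, 0, 0, 0, 255],
    [0, 1.7, 3.1, 0, 0, 0, 255],
    [0, 2.1, 3.7, 0, 0, 0, 255],
    [0, 2.5, 4.3, 0, 0, 0, 255],
    [0, 2.9, 4.9, 0, 0, 0, 255]
  ]
}}

```text
time_s: 21.38
eef_pos: [0.589, -0.1608, 0.1596]
eef_rot: [0.506, 0.49, 0.511, -0.492]
wrist_force: [-7.0, 6.3, 9.6]
opening: 0.239
```

```bash
python3 -c "
from h import *
arc(1,8)"
```

```text
t 21.375 z 0.1596 r 40.34 crank deg mod360 57.51 F tang -9.15 rad -2.23 fz 9.63 hdg 2.02
[[0, -0.1, 0.9, 0, 0, 0, 255], [0, 0.3, 1.5, 0, 0, 0, 255], [0, 0.6, 2.1, 0, 0, 0, 255], [0, 0.9, 2.7, 0, 0, 0, 255], [0, 1.3, 3.3, 0, 0, 0, 255], [0, 1.6, 3.9, 0, 0, 0, 255], [0, 1.9, 4.6, 0, 0, 0, 255], [0, 2.2, 5.2, 0, 0, 0, 255]]
```

{"name": "step_arm", "arguments": {
  "motion": [
    [0, -0.1, 0.9, 0, 0, 0, 255],
    [0, 0.3, 1.5, 0, 0, 0, 255],
    [0, 0.6, 2.1, 0, 0, 0, 255],
    [0, 0.9, 2.7, 0, 0, 0, 255],
    [0, 1.3, 3.3, 0, 0, 0, 255],
    [0, 1.6, 3.9, 0, 0, 0, 255],
    [0, 1.9, 4.6, 0, 0, 0, 255],
    [0, 2.2, 5.2, 0, 0, 0, 255]
  ]
}}

```text
time_s: 22.38
eef_pos: [0.5917, -0.1655, 0.1596]
eef_rot: [0.507, 0.491, 0.511, -0.491]
wrist_force: [-5.3, 7.2, 9.1]
opening: 0.243
```

```bash
python3 -c "
from h import *
arc(1,8)
snap('top','t8')
a=cv2.resize(cv2.imread('pics/t8.png')[140:230,310:475],None,fx=4.8,fy=4.8,interpolation=cv2.INTER_CUBIC);cv2.imwrite('pics/c8.png',a)"
```

```text
t 22.375 z 0.1596 r 40.34 crank deg mod360 65.34 F tang -8.75 rad -1.49 fz 9.08 hdg 2.03
[[0, -0.2, 0.8, 0, 0, 0, 255], [0, 0.1, 1.5, 0, 0, 0, 255], [0, 0.4, 2.1, 0, 0, 0, 255], [0, 0.6, 2.8, 0, 0, 0, 255], [0, 0.9, 3.4, 0, 0, 0, 255], [0, 1.1, 4.1, 0, 0, 0, 255], [0, 1.3, 4.8, 0, 0, 0, 255], [0, 1.5, 5.4, 0, 0, 0, 255]]
```

View pics/c8.png

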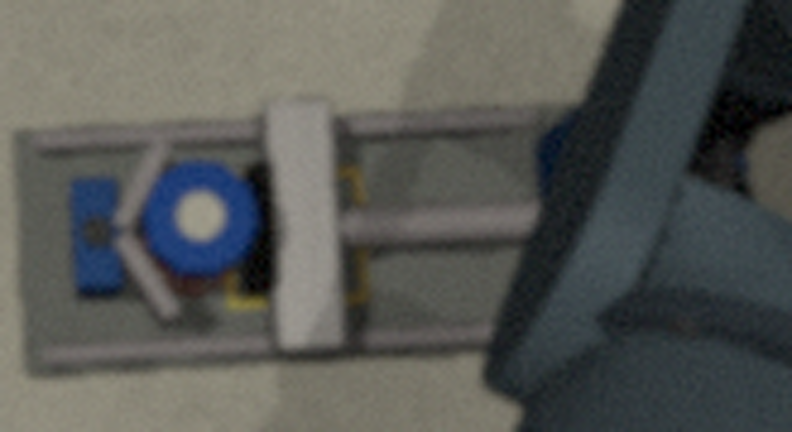

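The cartridge (crop (200,218)) is nearly at the V (apex (122,230)). Force is still at the free level, so I continue in 8° steps.

{"name": "step_arm", "arguments": {
  "motion": [
    [0, -0.2, 0.8, 0, 0, 0, 255],
    [0, 0.1, 1.5, 0, 0, 0, 255],
    [0, 0.4, 2.1, 0, 0, 0, 255],
    [0, 0.6, 2.8, 0, 0, 0, 255],
    [0, 0.9, 3.4, 0, 0, 0, 255],
    [0, 1.1, 4.1, 0, 0, 0, 255],
    [0, 1.3, 4.8, 0, 0, 0, 255],
    [0, 1.5, 5.4, 0, 0, 0, 255]
  ]
}}

```text
time_s: 23.42
eef_pos: [0.5939, -0.1706, 0.1596]
eef_rot: [0.507, 0.491, 0.511, -0.491]
wrist_force: [-2.2, 9.1, 8.8]
opening: 0.241
```

```bash
python3 -c "
from h import *
arc(1,8)"
```

```text
t 23.425 z 0.1596 r 40.34 crank deg mod360 73.18 F tang -9.31 rad 0.88 fz 8.79 hdg 2.03
[[0, -0.0, 0.7, 0, 0, 0, 255], [0, 0.1, 1.4, 0, 0, 0, 255], [0, 0.3, 2.1, 0, 0, 0, 255], [0, 0.5, 2.8, 0, 0, 0, 255], [0, 0.6, 3.5, 0, 0, 0, 255], [0, 0.8, 4.1, 0, 0, 0, 255], [0, 0.9, 4.8, 0, 0, 0, 255], [0, 1.0, 5.5, 0, 0, 0, 255]]
```

{"name": "step_arm", "arguments": {
  "motion": [
    [0, 0, 0.7, 0, 0, 0, 255],
    [0, 0.1, 1.4, 0, 0, 0, 255],
    [0, 0.3, 2.1, 0, 0, 0, 255],
    [0, 0.5, 2.8, 0, 0, 0, 255],
    [0, 0.6, 3.5, 0, 0, 0, 255],
    [0, 0.8, 4.1, 0, 0, 0, 255]
  ]
}}

```text
time_s: 24.18
eef_pos: [0.595, -0.1745, 0.1596]
eef_rot: [0.507, 0.491, 0.511, -0.491]
wrist_force: [-2.8, 9.1, 7.4]
opening: 0.244
```

```bash
python3 -c "
from h import *
arc(1,8)"
```

```text
t 24.175 z 0.1596 r 40.33 crank deg mod360 78.91 F tang -9.53 rad -0.64 fz 7.44 hdg 2.04
[[0, -0.3, 0.8, 0, 0, 0, 255], [0, -0.1, 1.4, 0, 0, 0, 255], [0, -0.0, 2.1, 0, 0, 0, 255], [0, 0.1, 2.8, 0, 0, 0, 255], [0, 0.1, 3.5, 0, 0, 0, 255], [0, 0.2, 4.2, 0, 0, 0, 255], [0, 0.3, 4.9, 0, 0, 0, 255], [0, 0.3, 5.6, 0, 0, 0, 255]]
```

{"name": "step_arm", "arguments": {
  "motion": [
    [0, -0.3, 0.8, 0, 0, 0, 255],
    [0, -0.1, 1.4, 0, 0, 0, 255],
    [0, 0, 2.1, 0, 0, 0, 255],
    [0, 0.1, 2.8, 0, 0, 0, 255],
    [0, 0.1, 3.5, 0, 0, 0, 255]
  ]
}}

```text
time_s: 24.8
eef_pos: [0.5956, -0.1774, 0.1596]
eef_rot: [0.507, 0.492, 0.511, -0.49]
wrist_force: [-0.2, 10.1, 7.2]
opening: 0.245
```

```bash
python3 -c "
from h import *
arc(1,8)"
```

```text
t 24.8 z 0.1596 r 40.36 crank deg mod360 83.21 F tang -10.04 rad 1.34 fz 7.16 hdg 2.04
[[0, -0.1, 0.7, 0, 0, 0, 255], [0, -0.1, 1.4, 0, 0, 0, 255], [0, -0.0, 2.1, 0, 0, 0, 255], [0, 0.0, 2.8, 0, 0, 0, 255], [0, 0.0, 3.5, 0, 0, 0, 255], [0, 0.0, 4.2, 0, 0, 0, 255], [0, 0.1, 4.9, 0, 0, 0, 255], [0, 0.0, 5.6, 0, 0, 0, 255]]
```

{"name": "step_arm", "arguments": {
  "motion": [
    [0, -0.1, 0.7, 0, 0, 0, 255],
    [0, -0.1, 1.4, 0, 0, 0, 255],
    [0, 0, 2.1, 0, 0, 0, 255],
    [0, 0, 2.8, 0, 0, 0, 255]
  ]
}}

```text
time_s: 25.3
eef_pos: [0.5959, -0.1798, 0.1596]
eef_rot: [0.507, 0.492, 0.511, -0.49]
wrist_force: [0.1, 12.3, 7.4]
opening: 0.244
```

```bash
python3 -c "
from h import *
arc(1,8)"
```

```text
t 25.3 z 0.1596 r 40.33 crank deg mod360 86.66 F tang -12.2 rad 1.27 fz 7.41 hdg 2.05
[[0, -0.2, 0.7, 0, 0, 0, 255], [0, -0.2, 1.4, 0, 0, 0, 255], [0, -0.1, 2.1, 0, 0, 0, 255], [0, -0.1, 2.8, 0, 0, 0, 255], [0, -0.2, 3.5, 0, 0, 0, 255], [0, -0.2, 4.2, 0, 0, 0, 255], [0, -0.2, 4.9, 0, 0, 0, 255], [0, -0.3, 5.6, 0, 0, 0, 255]]
```

{"name": "step_arm", "arguments": {
  "motion": [
    [0, -0.2, 0.7, 0, 0, 0, 255],
    [0, -0.2, 1.4, 0, 0, 0, 255],
    [0, -0.1, 2.1, 0, 0, 0, 255]
  ]
}}

```text
time_s: 25.68
eef_pos: [0.596, -0.1817, 0.1596]
eef_rot: [0.507, 0.492, 0.511, -0.49]
wrist_force: [0.6, 13.8, 6.8]
opening: 0.24
```

```bash
python3 -c "
from h import *
arc(1,4)"
```

```text
t 25.675 z 0.1596 r 40.36 crank deg mod360 89.27 F tang -13.72 rad 1.24 fz 6.84 hdg 2.06
[[0, -0.2, 0.7, 0, 0, 0, 255], [0, -0.2, 1.4, 0, 0, 0, 255], [0, -0.3, 2.1, 0, 0, 0, 255], [0, -0.3, 2.8, 0, 0, 0, 255]]
```

That is 4.6 N over the free-running push of about 9.1 N, so a squeeze of about 26 N. I unload the push, open part way (the hub nut is near), and rise.

{"name": "step_arm", "arguments": {
  "motion": [
    [-0.3, 0, -0.7, 0, 0, 0, 255],
    [-0.5, 0, -1.3, 0, 0, 0, 255],
    [-0.5, 0, -1.3, 0, 0, 0, 255],
    [-0.5, 0, -1.3, 0, 0, 0, 150],
    [-0.5, 0, -1.3, 0, 0, 0, 150],
    [-0.5, 0, -1.3, 0, 0, 0, 150],
    [-0.5, 0, -1.3, 0, 0, 0, 150],
    [-0.5, 0, -1.3, 0, 0, 0, 150]
  ]
}}

```text
time_s: 26.68
eef_pos: [0.5965, -0.1842, 0.1603]
eef_rot: [0.508, 0.491, 0.509, -0.491]
wrist_force: [-0.8, -0.6, 0.0]
opening: 0.415
```

```bash
python3 -c "
from h import *
arc(1,1);print(ctrl.get_obs()['opening'])"
```

```text
t 26.675 z 0.1603 r 40.8 crank deg mod360 92.84 F tang 0.63 rad -0.77 fz 0.01 hdg 1.97
[[0, -0.9, 0.7, 0, 0, 0, 255]]
0.41499263948258464
```

{"name": "step_arm", "arguments": {
  "motion": [
    [-20, 0, 0, 0, 0, 0, 150],
    [-50, 0, 0, 0, 0, 0, 150],
    [-90, 0, 0, 0, 0, 0, 150],
    [-110, 0, -40, 0, 0, 0, 100],
    [-110, 0, -100, 0, 0, 0, 50],
    [-110, 0, -160, 0, 0, 0, 0],
    [-110, -20, -220, 0, 0, 0, 0],
    [-110, -60, -270, 0, 0, 0, 0],
    [-110, -80, -320, 0, 0, 0, 0],
    [-110, -80, -340, 0, 0, 0, 0]
  ]
}}

```text
time_s: 27.92
eef_pos: [0.5035, 0.1557, 0.2725]
eef_rot: [0.51, 0.491, 0.509, -0.49]
wrist_force: [-0.5, -0.5, -0.2]
opening: 1.004
```

```bash
python3 - <<'E'
from h import *
print(ctrl.get_obs()['eef_pos'])
for n in ('top','scene'): snap(n,n+'9')
d=np.load('pics/top9.npy')
c=ctrl.camera_info('top');K=np.array([[c['fx'],0,c['cx']],[0,c['fy'],c['cy']],[0,0,1]]);T=np.array(c['T'])
uu,vv=np.meshgrid(np.arange(640),np.arange(400));x=cv2.undistortPoints(np.stack([uu,vv],-1).reshape(-1,1,2).astype(float),K,np.array(c['dist_coeffs']))[:,0]
def grip(f):
  d=np.load(f'pics/{f}.npy');P=(np.c_[x,np.ones(len(x))]*d.reshape(-1,1))@T[:3,:3].T+T[:3,3]
  m=(P[:,2]>.185)&(P[:,2]<.205)&(np.hypot(P[:,0]-.5557,P[:,1]+.1836)<.06);Q=P[m];q=(Q.max(0)+Q.min(0))/2
  print(f,len(Q),q.round(4),'crank',(92-np.degrees(np.arctan2(q[1]+.1836,q[0]-.5557))).round(1))
grip('t1');grip('top9')
p=cv2.imread('pics/top9.png');s=cv2.imread('pics/scene9.png')
a=cv2.resize(p[130:270,180:480],(700,327),interpolation=cv2.INTER_CUBIC)
b=cv2.resize(s[110:270,200:510],(520,268),interpolation=cv2.INTER_CUBIC);b=cv2.copyMakeBorder(b,0,0,0,180,cv2.BORDER_CONSTANT)
cv2.imwrite('pics/c9.png',np.vstack([a,b]))
E
```

```text
[0.50351346 0.15568477 0.27246292]
t1 122 [ 0.5858 -0.1558  0.1927] crank 49.2
top9 110 [ 0.5946 -0.1799  0.1925] crank 86.5
```

View pics/c9.png

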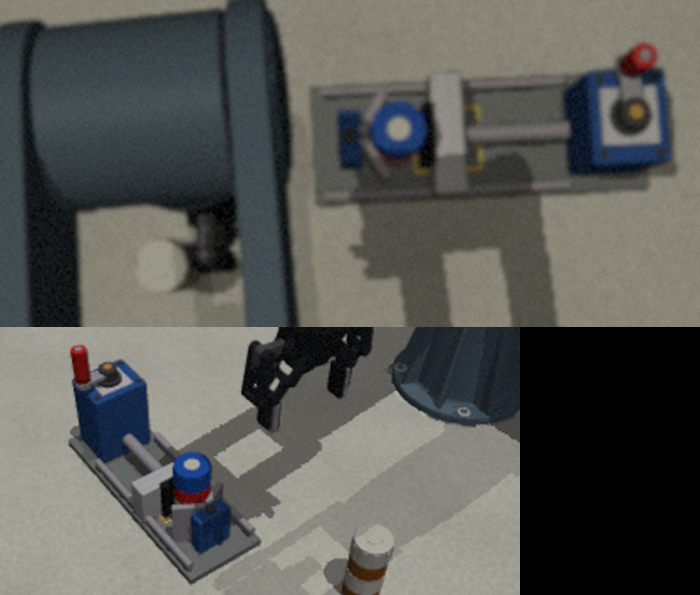

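The picture shows the cartridge upright in the V with the pad against it. The grip reads 86.5° by camera; the same camera-minus-hand offset of about −3° held before, so the crank did not move on release. The hand is clear of everything, so I hand in.

```bash
python3 -c "
from bench import ctrl
print(ctrl.hand_in())"
```

```text
the job is handed in; nothing more can be done
None
```

The red cartridge is clamped upright against the V backstop at roughly 26 N, and I have handed the job in at about 28 s; the hand-in reports no verdict.

I stood the cartridge in the yellow bay and let it go. I then took the red grip once and wound the crank clockwise from about 0.9 to about 14.1 rad without letting go.

**Squeeze:** Contact with the backstop came at about 800° of crank. At the end the push at the grip was 13.7 N, against about 9.1 N running free, which gives about 26 N. Judged from crank angle past contact instead, it comes to about 22 N. Both are inside the 8–45 N window.

**After letting go:** The last pictures show the cartridge upright in the V with the pad against it. The hand is clear and reads no force.
- **Crank angle on release:** The hand sprang about 2.5 mm forward when the fingers opened. The camera then put the crank at 86.5°, against 89.3° by the arm. The same offset of about 3° was there at the start, so I take the crank as unmoved, to within 1–2°.
- **Bystanders:** The spare stands where it was. The pump and the fitting were hidden or out of frame in the last pictures, but the hand never went near them.

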